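Load a round ceramic blank into a slide-out heat press

TASK

Load the heat press without picking anything up: with the fingertips, nudge the white ceramic disc that lies on the pulled-out metal tray across the tray until it drops flat and flush into the round recess, while the tray stays pulled out. Then push the tray by its upright front flange fully home under the press, with the disc still in its recess, and let go. Never lift the disc or push it off the tray, and leave the mug, bottle, tape, spare discs and tools where they are.

Things in the scene. Friction and masses are not known exactly. Their poses are not given: they have to be found in the camera images.
- blank: white glazed ceramic disc, 70 mm in diameter, 10 mm thick, about 90 g, lying loose and flat on the tray's deck on the robot's side of the recess, its centre 64 to 92 mm from the recess centre. Origin at the centre of its underside, z up when flat
- recess (a point): centre of the tray's round recess, at deck height (48 mm above the table). The recess is 75 mm in diameter, 10 mm deep with a flat floor: the seated disc is flush with the deck, its underside 10 mm below this point. Fixed to the tray: x points along its travel to home under the press (roughly world -y), y roughly away from the robot
- deck (a point): middle of the tray's flat dark steel deck, at its top face; axes parallel to recess. The deck is 175 mm along x and 195 mm along y, 18 mm thick, its underside 30 mm above the table over a fixed black bed 28 mm high. From the recess centre this point lies 32.5 mm towards -x and 37.5 mm towards -y
- handle (a point): middle of the top edge of the tray's front flange, on its outer face (away from the press): an upright dark steel plate 160 mm wide, 6 mm thick, black top edge, rising 28 mm above the deck. Axes parallel to recess, whose centre is 126 mm towards +x and 37.5 mm towards +y. Push it towards +x; 60 mm outside it is clear of tall things
- tray (a joint): how far the tray is pulled out, m: 0 is fully home against its stop, starts at 0.15 to 0.18, at most 0.19. It slides with about 3 N of friction and stays where it is left
- press: the black heat press, fixed to the table: origin on the table straight under the recess centre when the tray is home, its axes parallel to those of recess. Its platen (200 x 200 mm) hangs from 87 to 130 mm above the table, from x = -45 to 155 mm and y = -100 to 100 mm in this frame, a column behind it rises to 270 mm
- mug_a: bystander: white ceramic mug, 82 mm across, 95 mm tall, standing on the table on the far side of the tray; origin under its centre
- bottle: bystander: clear plastic bottle, 52 mm across, 150 mm tall, standing on the table beyond the push flange; origin under its centre
- tape: bystander: roll of amber heat tape, 60 mm across, 18 mm tall, flat on the table beyond the push flange; origin under its centre
- spares: bystander: taped stack of three spare white discs, 70 mm across, 30 mm tall, on the table (not on the tray); origin under its centre
- spatula: bystander: spatula 200 mm long, lying on the table on the robot's side of the tray; origin at its middle, long axis x
- screwdriver: bystander: screwdriver 180 mm long, lying on the table on the robot's side of the press; origin at its middle, long axis x
Things that resemble listed ones, but are neither listed nor needed, are in the scene too. Several things have the shape of the blank; the one meant has the colours described above.

How it is judged (in metres and radians):
On the way, in this order (a step that is already met when the one before it is completed fails the run):
1. the disc lies flat in the recess while the tray is still pulled out (horizontal distance between blank and recess below 0.005 m and z of blank in the frame of recess between -0.0125 and -0.0075 m and angle between blank's own z axis and vertical below 0.04 rad and value of joint tray above 0.08 m), for 0.2 s.
2. the tray is pushed home with the disc in its recess (horizontal distance between blank and recess below 0.005 m and z of blank in the frame of recess between -0.0125 and -0.0075 m and angle between blank's own z axis and vertical below 0.04 rad and value of joint tray below 0.005 m), for 0.2 s.
At the end, for the whole second after the job is handed in: The tray is home (pulled out by less than 5 mm) and the disc rests flat (within 0.04 rad) in the recess, centred within 5 mm, its underside 7.5 to 12.5 mm below the deck (all of step 2 and linear speed of blank below 0.01 m/s); the robot touches nothing.
It fails at once if the disc is lifted more than 8 mm off the deck (z of blank in the frame of recess above 0.008 m).
It fails at once if the disc is tipped up by more than 0.5 rad (angle between blank's own z axis and vertical above 0.5 rad).
It fails at once if the disc falls off the tray (z of blank in the frame of recess below -0.016 m).
It fails at once if a bystander is moved more than 30 mm (distance of any of mug_a, bottle, tape, spares, spatula, screwdriver from where it was at the start of the episode above 0.03 m).
It also fails if it takes over 48 s, if anything falls off the work surface, if the arm or the gripper's body presses on something with over 40 N, if the wrist force passes 120 N, or if a joint passes its speed limit or range.

ROBOT

A 7-joint arm with a two-finger parallel gripper is mounted at the origin on the work surface. World frame = base frame: x ahead of the robot, y to its left, z up, the work surface at z = 0. Lengths are in mm, angles in rad, forces in N, time in s.
With the tool pointing down it reaches from about 400 to 925 mm from the base axis. Payload 4.1 kg.
Tool frame: the origin (TCP) lies midway between the tips of the shut fingers; the grasp point (between the pads) lies 19 mm behind it; z points along the fingers, y is the direction in which the jaws open and shut (so a half turn about z gives the same grasp; the last joint's range is limited). The gripper opens to 85 mm and grips with 20 to 120 N. Pads are 22 mm wide; open, the fingers measure 114 mm over their backs; the gripper's body (76 mm by 85 mm) begins 54 mm behind the grasp point. The pads swing forward as they close: fully open they stand 13 mm farther back than shut.
Start: joints at [1.041, 0.398, 0.045, 1.537, -0.019, 1.207, -0.051], TCP at [271.479, -590.633, 202.247] pointing down, gripper open.
Joint ranges: [-2.82, 2.82], [-0.49, 2.23], [-1.37, 1.46], [0, 2.46], [-1.36, 4.5], [0.23, 2], [-2.94, 2.94]. Speed limits (rad/s): [2.57, 2.57, 3.14, 3.14, 3.14, 3.14, 3.14].

INTERFACE

Orientations are given as a rotation vector (axis times angle).
In Python, from rig import ctrl, effector, grab_frame, sign_off gives the robot as it stands. Calls block until the motion is done:
- ctrl.movep(position, orientation): joint-space move of the TCP to a pose.
- ctrl.move_linear(position, orientation=None, vel=150, max_force=None): straight line of the TCP; orientation=None keeps the orientation; vel is the mean speed in mm/s. With max_force (N) it stops when the force on the tool has changed by that much, and returns True; else False.
- ctrl.movej(angles): joint-space move.
- effector.set_gripper(opening, grip_force=None): opening from 0.0 (shut) to 1.0 (fully open); grip_force is the grip in N (None keeps the last); returns when the fingers have stopped.
- ctrl.pause(seconds).
- ctrl.ik(position, orientation): joint angles nearest the present ones, or None.
- grab_frame(name): name is "side" or "top"; returns a dict with "frame" (480x640x3 uint8, red, green, blue), "depth" (480x640 float32, mm along the optical axis (not along the pixel's ray), 0 where there is no reading), "camera_matrix" (3x3 intrinsics, pixels), "k1" (the pictures are not rectified: a ray, as slopes to the right and down, at radius r is drawn at 1 + k1 r^2 times it, then the intrinsics apply), "camera_from_world" (4x4, takes a point from world to camera coordinates). Camera axes: x right, y up, looking along -z (the intrinsics and any distortion apply to the point x, -y, -z); pixel columns grow to the right and rows downward; lengths in mm; the calibration is good to about 2 mm. A picture is of the moment at which its call begins.
A pose or a line that the arm cannot do raises ctrl.PlanningError and nothing moves.
- sign_off(): hands the job in, once; it reports no verdict.
Readings, each from a call of its own:
- ctrl.current_t(): time.
- ctrl.current_joint_pos(): joint angles.
- ctrl.current_dq(): joint speeds.
- ctrl.current_joint_torque(): joint torques, N m.
- ctrl.current_tcp_pos(): TCP position.
- ctrl.current_orientation(): TCP orientation.
- ctrl.current_ft_force(): force on the tool from outside, world axes, zero at the start.
- ctrl.current_torque(): the same for the moment, N m.
- ctrl.current_opening(): opening from 0.0 (shut) to 1.0 (fully open).
Only numpy, scipy, OpenCV 4.12 (cv2) and the standard library are available. Lean on these libraries where they do the work, as an engineer would, in place of code of your own. Each camera call takes 0.05 s, during which the arm holds its last target. There are 200 camera calls.

## Working session

There is one attempt and no reset: what is moved stays moved. The work goes in short steps, each a Python script; the robot and the scene stay as the last script left them, time stands still between calls to the robot, and variables do not carry over. Pictures are saved under pics/ and viewed, about 8 in all and at most 12, crops included, and the job is handed in when it is done.

```bash
mkdir -p pics; cat > h.py <<'E'
import numpy as np, cv2
from rig import ctrl, effector, grab_frame, sign_off
def grab(n,save=None):
    f=grab_frame(n)
    if save: cv2.imwrite('pics/'+save,f['frame'][:,:,::-1])
    return f
def world(f,uv,z=None):
    """pixels -> world mm; on plane z, or by depth if z None"""
    uv=np.atleast_2d(np.array(uv,float));K=np.array(f['camera_matrix']);k1=f['k1']
    s=cv2.undistortPoints(uv.reshape(-1,1,2),K,np.array([k1,0,0,0.])).reshape(-1,2)
    T=np.linalg.inv(f['camera_from_world'])
    d=np.c_[s[:,0],-s[:,1],-np.ones(len(s))]
    dw=d@T[:3,:3].T;o=T[:3,3]
    if z is None: t=np.array([f['depth'][int(v),int(u)] for u,v in uv])
    else: t=(z-o[2])/dw[:,2]
    return o+dw*t[:,None]
E
python3 - <<'E'
from h import *
a=grab('top','top0.png');b=grab('side','side0.png')
for f in (a,b): print(np.round(np.linalg.inv(f['camera_from_world'])[:3,3]),f['camera_matrix'][0],f['k1'])
import pickle;pickle.dump((a,b),open('f0.pkl','wb'))
print(ctrl.current_orientation(),ctrl.current_t())
E
```

```text
[363. 109. 963.] [554.83544288   0.         322.0451282 ] -0.16830118268106012
[161. 566. 724.] [444.45225423   0.         317.95793077] -0.08273609819689207
[-3.06734387e+00 -6.71262605e-01  7.39077910e-04] 0.1
```

View pics/top0.png

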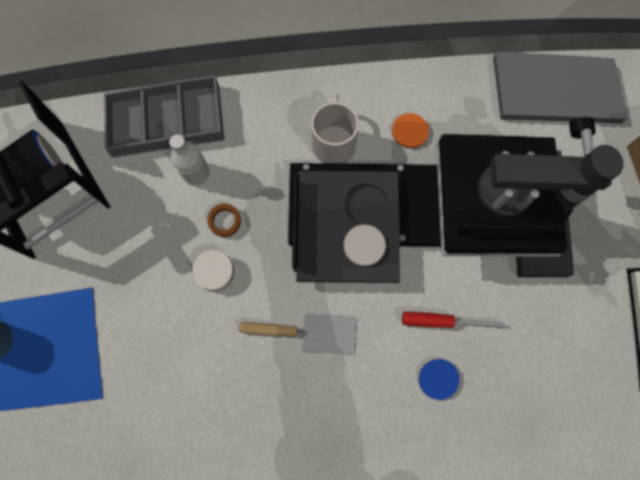

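View pics/side0.png

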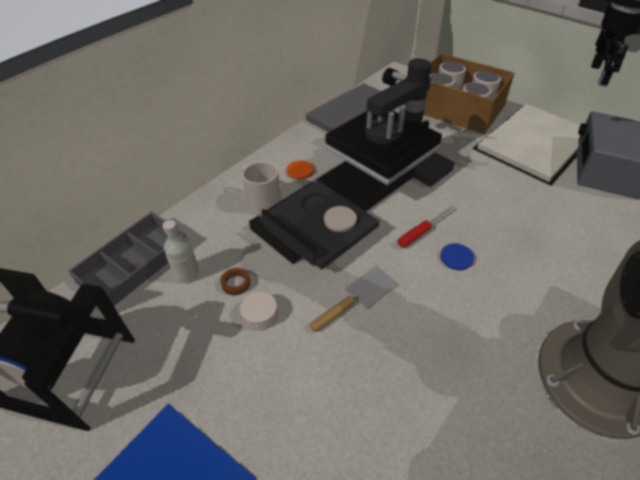

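Top view: the white disc on the tray is at (364,245). The recess is at (367,205), the flange at about (296,218), and the press at right. Disc-like candidates are white on the deck (364,245), the white stack on the table (212,270), orange (411,130) and blue (439,379). Only (364,245) is white, single and on the deck. I'll confirm it in a crop and measure.

```bash
python3 - <<'E'
from h import *
import pickle;a,b=pickle.load(open('f0.pkl','rb'))
im=a['frame'];c=im[150:300,270:450]
c=np.clip((c.astype(float)/255)**.5*255,0,255).astype(np.uint8)
c=cv2.resize(c,None,fx=4.4,fy=4,interpolation=cv2.INTER_CUBIC) if 0 else cv2.resize(c,None,fx=4,fy=4,interpolation=cv2.INTER_CUBIC)
cv2.imwrite('pics/crop0.png',c[:,:,::-1])
for n,f,box in(('top',a,(225,270,340,392)),('side',b,(203,236,320,362))):
    g=f['frame'].min(2);m=np.zeros_like(g);v0,v1,u0,u1=box
    m[v0:v1,u0:u1]=g[v0:v1,u0:u1]>110
    k=cv2.findContours(m,0,1)[0];k=max(k,key=cv2.contourArea)
    e=cv2.fitEllipse(k);M=cv2.moments(k);p=(M['m10']/M['m00'],M['m01']/M['m00'])
    w=world(f,k.reshape(-1,2),58);(cx,cy),r=cv2.minEnclosingCircle(w[:,:2].astype(np.float32))
    print(n,np.round(p,1),'ell',np.round(e[0],1),np.round(world(f,p,58),1),'circ',cx,cy,r,'depthpt',np.round(world(f,p),1))
print('deck pts',np.round(world(a,[(330,220),(320,260),(390,220),(330,262),(367,205),(296,218)]),1))
E
```

```text
top [364.1 244.5] ell [364.1 244.5] [[573.   18.1  58. ]] circ 573.4751586914062 18.173171997070312 34.76015090942383 depthpt [[573.   18.1  57.8]]
side [339.4 217.7] ell [339.4 217.7] [[573.2  14.9  58. ]] circ 573.6644897460938 14.894533157348633 35.05681610107422 depthpt [[572.3  16.2  59.5]]
deck pts [[624.   70.   49.7]
 [556.5  94.3  48.4]
 [613.4 -32.5  48.7]
 [551.4  77.9  48. ]
 [647.4   2.3  38.9]
 [623.8 126.9  83.1]]
```

View pics/crop0.png

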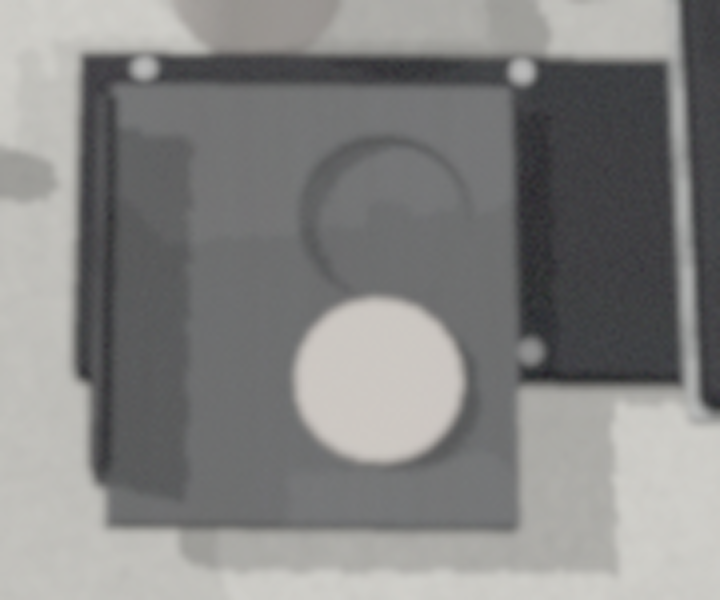

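```bash
python3 - <<'E'
from h import *
import pickle;a,b=pickle.load(open('f0.pkl','rb'))
c=np.array([(112,85),(517,88),(517,525),(108,523)])/4
px=c+[270-.375,150-.375]
w=world(a,px,48);print(np.round(w,1))
L=[np.linalg.norm(w[i]-w[(i+1)%4]) for i in range(4)];print('sides',np.round(L,1))
# front edge & far edge directions
dx=(w[1]-w[0])+(w[2]-w[3]);dy=(w[0]-w[3])+(w[1]-w[2])
print('yaw x',np.degrees(np.arctan2(dx[1],dx[0])),'yaw y-90',np.degrees(np.arctan2(dy[1],dy[0]))-90)
for n,f,box in(('top',a,(172,300,330,402)),('side',b,(180,240,270,380))):
    v,u=np.mgrid[box[0]:box[1],box[2]:box[3]];P=world(f,np.c_[u.ravel(),v.ravel()])
    Z=P[:,2];near=(np.hypot(P[:,0]-640,P[:,1]-5)<75)
    d=P[near&(Z>44)&(Z<52)];print(n,'deck z',np.median(d[:,2]))
    m=near&(Z<43.5)&(Z>34)&(np.hypot(P[:,0]-640,P[:,1]-5)<55)
    q=P[m];print(m.sum(),'recess',q.mean(0),q.min(0),q.max(0))
    # recess contour in px via depth edge, projected on deck
    M=np.zeros(f['depth'].shape,np.uint8);M[v.ravel()[m],u.ravel()[m]]=255
    k=max(cv2.findContours(M,0,1)[0],key=cv2.contourArea).reshape(-1,2)
    w=world(f,k,48);print('circle',cv2.minEnclosingCircle(w[:,:2].astype(np.float32)))
# press platen edge and fixed points by depth
v,u=np.mgrid[130:260,435:575];P=world(a,np.c_[u.ravel(),v.ravel()]);q=P[(P[:,2]>125)&(P[:,2]<135)]
r=cv2.minAreaRect(q[:,:2].astype(np.float32));print('platen',r)
# flange top
v,u=np.mgrid[160:285,285:310];P=world(a,np.c_[u.ravel(),v.ravel()]);q=P[(P[:,2]>71)&(P[:,2]<82)]
print('flange',cv2.minAreaRect(q[:,:2].astype(np.float32)),q.mean(0))
E
```

```text
[[719.9 116.7  48. ]
 [700.  -60.5  48. ]
 [506.9 -33.3  48. ]
 [526.1 136.8  48. ]]
sides [178.4 194.9 171.3 194.9]
yaw x -96.42573193715148 yaw y-90 -96.96750724517537
top deck z 47.88515471426865
1329 recess [648.69047005   3.48390304  38.10153464] [600.58010518 -33.19702259  34.00156785] [692.05365986  43.12631572  43.4962352 ]
circle ((646.3206176757812, 3.5650582313537598), 37.54625701904297)
side deck z 50.90910846177212
446 recess [651.51177664  -3.17758463  41.59276   ] [619.13314478 -36.84215859  38.00080305] [685.1842694   31.59875085  43.45094066]
circle ((646.4998779296875, 2.39603328704834), 36.228084564208984)
platen ((620.357177734375, -219.67367553710938), (216.91075134277344, 200.41201782226562), 83.32091522216797)
flange ((623.0792236328125, 127.87246704101562), (10.077052116394043, 160.77830505371094), 83.41438293457031) [620.93618753 127.89393386  79.39831383]
```

Recess from depth (646.3, 3.6) and from the deck corners (646.7, 3.3) agree, with tray x at −96.6°. The disc is about (573, 17.8), 74.6 mm from the recess, which is inside 64–92. The crop confirms it is the single white disc on the deck. Next I'll go over the press column, open the jaws part way as a two-point cage, and touch the deck behind the disc to find the tip height.

```bash
cat >> h.py <<'E'
from scipy.spatial.transform import Rotation as R
REC=np.array([646.5,3.4]); TX=np.array([-.115,-.9934]); TY=np.array([.9934,-.115])
def ori(p):  # tool down, tool x along p
    x=np.array([p[0],p[1],0])/np.hypot(*p);z=np.array([0,0,-1.])
    return R.from_matrix(np.c_[x,np.cross(z,x),z]).as_rotvec()
def P3(xy,z): return [float(xy[0]),float(xy[1]),float(z)]
E
python3 - <<'E'
from h import *
D=np.array([573.1,17.6]);p=REC-D;p/=np.hypot(*p);o=ori(p)
pos=ctrl.current_tcp_pos();ctrl.move_linear([pos[0],pos[1],330],vel=250)
s=D-53*p
ctrl.movep(P3(s,330),o);print(ctrl.current_t(),ctrl.current_joint_pos())
effector.set_gripper(0.52);print(ctrl.current_opening())
ctrl.move_linear(P3(s,85),vel=200)
print(ctrl.current_ft_force())
print(ctrl.move_linear(P3(s,40),vel=25,max_force=4),ctrl.current_tcp_pos(),ctrl.current_ft_force(),ctrl.current_t())
z=ctrl.current_tcp_pos()[2]
ctrl.move_linear(P3(s,z+3.5),vel=30);print(ctrl.current_tcp_pos())
grab('top','top1.png')
E
```

```text
3.1333 [ 0.36755278  0.11929848 -0.55367589  1.63150624  0.0636801   1.4090728
 -1.95688755]
0.5207658314977305
[ 0.92460672  0.18440584 -0.22101582]
False [521.1762998   27.69473523  40.12239093] [-0.18896391 -0.44809084 -0.3332638 ] 6.9417
[521.42241824  27.70551742  43.99782389]
```

View pics/top1.png

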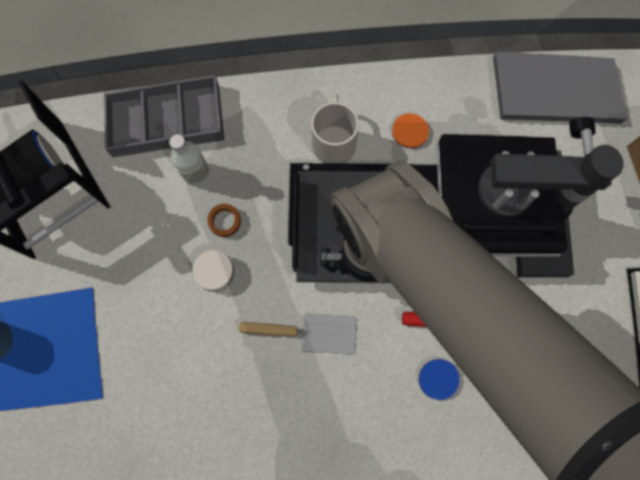

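The arm hides the disc in the top view, and there was no deck contact down to TCP z=40. I'll use a side crop.

```bash
python3 - <<'E'
from h import *
f=grab('side','side1.png')
c=f['frame'][150:280,240:400];c=((c/255.)**.5*255).astype(np.uint8);cv2.imwrite('pics/c1.png',cv2.resize(c,None,fx=4.5,fy=4.5,interpolation=cv2.INTER_CUBIC)[:,:,::-1])
E
```

```text
(no output)
```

View pics/c1.png

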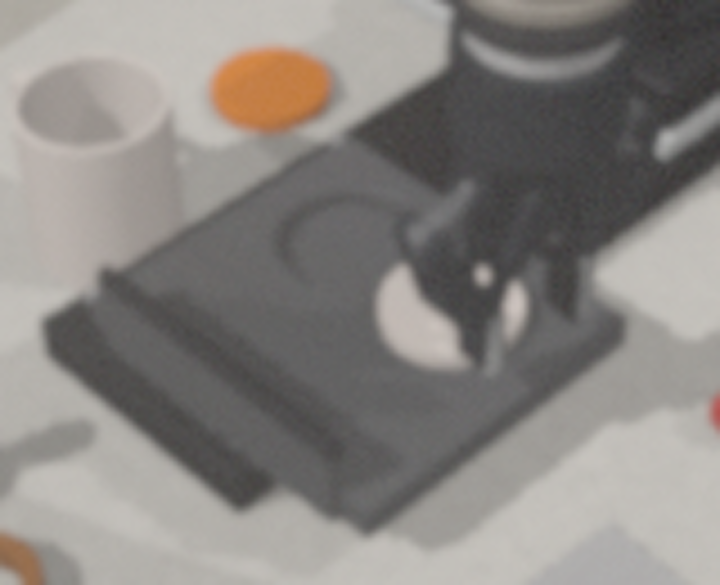

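Side crop: the near fingertip, at crop (487,370), sits just behind the disc, which hasn't moved, and seems to be just above the deck. I'll continue the touch downward.

```bash
python3 - <<'E'
from h import *
f=grab('side');print('tip if z=48,50,55',[np.round(world(f,[(348.2,232.2)],z)[0,:2],1) for z in(48,50,55)])
q=ctrl.current_tcp_pos()
print(ctrl.move_linear(P3(q,32),vel=15,max_force=4),ctrl.current_tcp_pos(),ctrl.current_ft_force(),ctrl.current_t())
E
```

```text
tip if z=48,50,55 [array([538.1,  30. ]), array([536.9,  31.5]), array([534.1,  35.5])]
False [521.19183289  27.66234525  32.08413294] [ 0.14269645  0.17776928 -0.80619813] 8.2833
```

```bash
python3 - <<'E'
from h import *
f=grab('side','side2.png')
c=f['frame'][170:270,280:400];c=((c/255.)**.5*255).astype(np.uint8);cv2.imwrite('pics/c2.png',cv2.resize(c,None,fx=6,fy=6,interpolation=cv2.INTER_CUBIC)[:,:,::-1])
v,u=np.mgrid[195:250,320:395:1];P=world(f,np.c_[u.ravel(),v.ravel()])
m=(P[:,2]>61)&(P[:,2]<75)&(P[:,0]<600)
print(np.round(P[m][::max(1,m.sum()//15)],0),ctrl.current_opening())
E
```

```text
[[568.  -2.  63.]
 [591.  25.  63.]
 [561.   4.  62.]
 [530.   0.  75.]
 [593.  43.  63.]
 [588.  42.  63.]
 [585.  43.  62.]
 [586.  48.  62.]
 [538.  10.  62.]
 [575.  41.  61.]
 [580.  49.  61.]
 [513.   6.  69.]
 [561.  40.  63.]
 [555.  40.  64.]
 [552.  41.  61.]
 [518.  52.  70.]] 0.5172127886786484
```

View pics/c2.png

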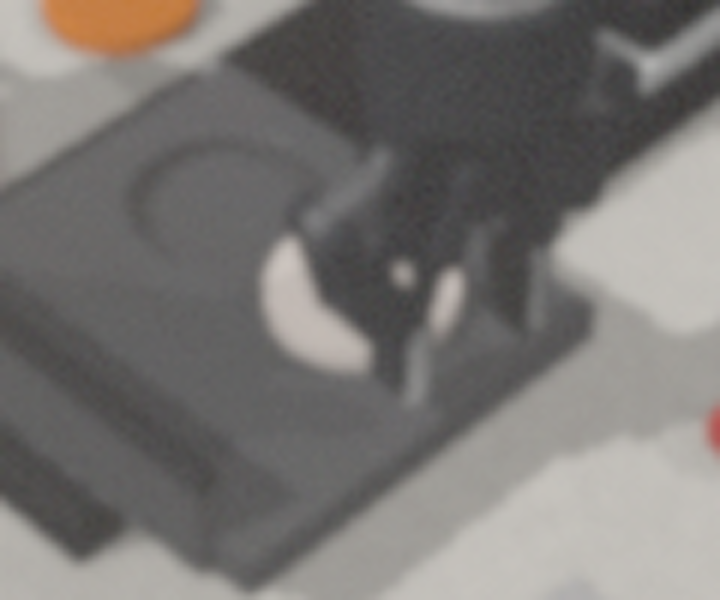

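```bash
python3 - <<'E'
from h import *
f=grab_frame('side')
for z in (40,48,54,60,66):
    w=world(f,[(347.3,237.7),(368.3,225.5)],z)[:,:2];print(z,np.round(w,1),'mid',np.round(w.mean(0),1),'sep',np.hypot(*(w[0]-w[1])))
for n,p in (('nearfinger',(348,232)),('a',(347,236)),('b',(349,234)),('far',(369,222))): print(n,np.round(world(f,[p]),1))
E
```

```text
40 [[534.3  37.8]
 [520.5 -19.7]] mid [527.4   9. ] sep 59.07208630795701
48 [[529.9  43.9]
 [516.3 -12.8]] mid [523.1  15.6] sep 58.38116349594048
54 [[526.6  48.6]
 [513.2  -7.7]] mid [519.9  20.4] sep 57.862971386928
60 [[523.4  53.2]
 [510.   -2.6]] mid [516.7  25.3] sep 57.344779277915464
66 [[520.1  57.8]
 [506.8   2.6]] mid [513.5  30.2] sep 56.82658716890293
nearfinger [[521.9  53.6  78.1]]
a [[523.2  54.7  66.4]]
b [[518.4  54.8  75.5]]
far [[5.071e+02 5.000e-01 7.450e+01]]
```

Triangulating the tips (mid y ≈ 27) puts them at z ≈ 60 with TCP at 32, so they're still above the deck. I'll keep descending with the force guard.

```bash
python3 - <<'E'
from h import *
q=ctrl.current_tcp_pos()
for z in (26,20,14):
    r=ctrl.move_linear(P3(q,z),vel=15,max_force=4);print(r,ctrl.current_tcp_pos(),ctrl.current_ft_force(),ctrl.current_t())
    if r: break
E
```

```text
False [521.13539094  27.64267094  25.88873664] [-0.01980755 -0.50066215  0.0737225 ] 8.9333
False [521.15508327  27.64074401  19.9189687 ] [ 0.0128807  -0.16082697 -0.55566923] 9.4833
True [521.53791946  27.67028116  16.83735613] [-0.74360214 -1.48888737  5.44037359] 9.8083
```

```bash
python3 - <<'E'
from h import *
f=grab('side','side3.png')
c=f['frame'][170:270,280:400];c=((c/255.)**.5*255).astype(np.uint8);cv2.imwrite('pics/c3.png',cv2.resize(c,None,fx=6,fy=6,interpolation=cv2.INTER_CUBIC)[:,:,::-1])
print(ctrl.current_joint_pos(),ctrl.current_orientation(),R.from_rotvec(ctrl.current_orientation()).as_matrix().round(3))
E
```

```text
[ 0.27118618  0.43269292 -0.49419762  2.00309023  0.28932136  0.77304363
 -2.1555976 ] [ 3.12703663e+00 -2.99901993e-01  8.30447613e-04] [[ 0.982 -0.19   0.001]
 [-0.19  -0.982 -0.   ]
 [ 0.001  0.    -1.   ]]
```

View pics/c3.png

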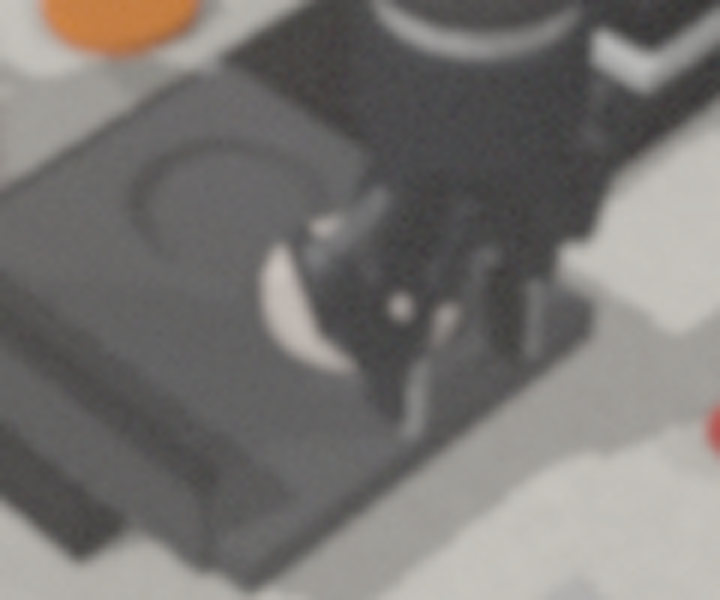

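The tip moved to crop (405,435) and stands on the deck just inside its near edge, so this is deck contact with TCP at 16.8. I'll use it to check the camera against the robot, then raise 4 mm and push to just short of the drop.

```bash
python3 - <<'E'
from h import *
f=grab_frame('side')
w=world(f,[(347.3,242.7),(369,229.7)],48)[:,:2];print(np.round(w,1),w.mean(0),'tcp',ctrl.current_tcp_pos())
D=np.array([573.1,17.6]);p=REC-D;p/=np.hypot(*p)
z=20.8
ctrl.move_linear(P3(D-53*p,z),vel=30)
t=REC-(38+30)*p   # disc centre ~30 mm short of the recess
ctrl.move_linear(P3(t,z),vel=45);print(ctrl.current_ft_force(),ctrl.current_t())
f=grab('side','side4.png')
c=f['frame'][150:250,270:390];c=((c/255.)**.5*255).astype(np.uint8);cv2.imwrite('pics/c4.png',cv2.resize(c,None,fx=6,fy=6,interpolation=cv2.INTER_CUBIC)[:,:,::-1])
E
```

```text
[[521.4  55.3]
 [507.9  -3.4]] [514.62898078  25.94380497] tcp [521.55104325  27.6658597   16.8357265 ]
[ 0.91813738 -0.52158171 -0.51398587] 11.6833
```

View pics/c4.png

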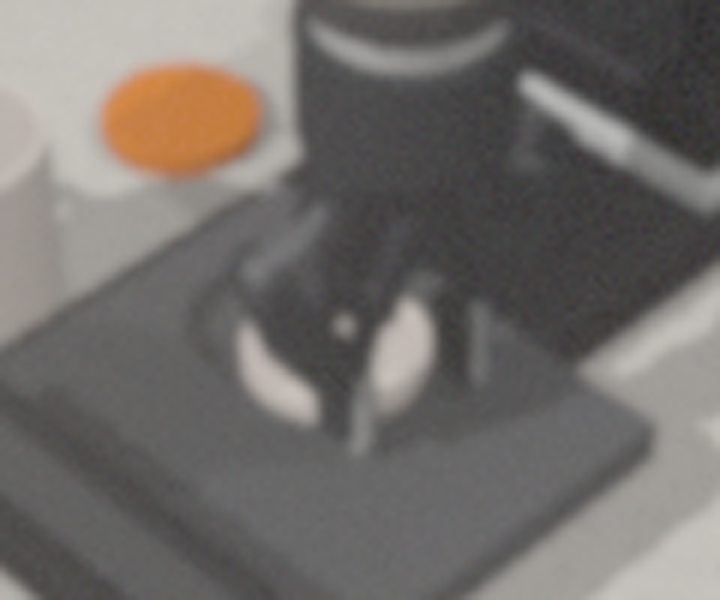

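The disc has moved with the cage to the recess rim: crop (340,360), recess arc at (210,310). Tip check: camera y is biased about −1.7 mm, which agrees with the recess and disc readings. Finishing the push.

```bash
python3 - <<'E'
from h import *
D=np.array([573.1,17.6]);p=REC-D;p/=np.hypot(*p);z=20.8
for k in (45,40,36,33):
    r=ctrl.move_linear(P3(REC-k*p,z),vel=35,max_force=12);print(k,r,ctrl.current_ft_force().round(2),ctrl.current_tcp_pos().round(1),ctrl.current_t())
    if r: break
q=REC-70*p
ctrl.move_linear(P3(q,z),vel=150)
ctrl.move_linear(P3(q,130),vel=200)
ctrl.movep(P3(REC-126*TX-55*TX-37.5*TY,150),ori(TX))
print(ctrl.current_t(),ctrl.current_joint_pos().round(2))
g=grab('top','top5.png');f=grab('side','side5.png')
def cr(f,b):
    c=f['frame'][b[0]:b[0]+100,b[1]:b[1]+120];c=((c/255.)**.5*255).astype(np.uint8);return cv2.resize(c,None,fx=3.3,fy=3.3,interpolation=cv2.INTER_CUBIC)
cv2.imwrite('pics/c5.png',np.hstack([cr(g,(170,290)),cr(f,(150,270))])[:,:,::-1])
E
```

```text
45 False [-1.34  0.2   0.33] [602.4  12.   20.8] 12.5417
40 False [ 0.79  0.   -0.29] [607.6  10.9  20.9] 12.8333
36 False [-0.45  0.64 -0.73] [611.4  10.2  20.8] 13.1
33 False [0.2  0.22 0.29] [614.3   9.6  20.8] 13.35
17.9667 [ 0.39  0.71 -1.16  1.55  0.66  1.32  2.18]
```

View pics/c5.png

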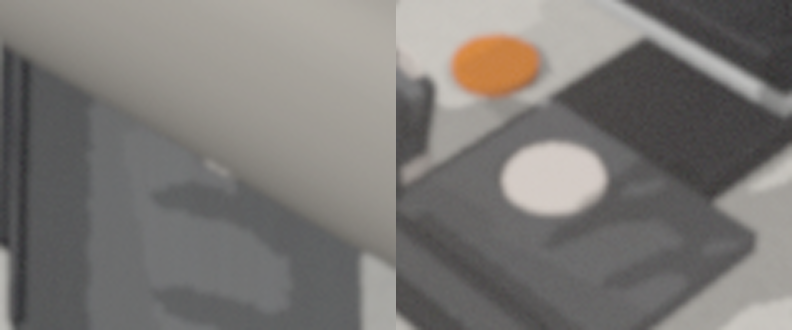

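The disc looks flush in the recess, centred at about (555,178) in the crop with no edge shadow. I'll check it numerically, then close the fingers and find their tip height from the side view. The flange top is at z=76 and I want the tips at about 58.

```bash
python3 - <<'E'
from h import *
f=grab_frame('side')
g=f['frame'].min(2);m=np.zeros_like(g);m[185:222,298:340]=g[185:222,298:340]>110
k=max(cv2.findContours(m,0,1)[0],key=cv2.contourArea);M=cv2.moments(k)
w=world(f,k.reshape(-1,2),48)[:,:2];print('circ',cv2.minEnclosingCircle(w.astype(np.float32)),world(f,[(M['m10']/M['m00'],M['m01']/M['m00'])],48))
v,u=np.nonzero(cv2.erode(m,np.ones((3,3))));P=world(f,np.c_[u,v]);A=np.c_[P[:,:2]-P[:,:2].mean(0),np.ones(len(P))]
print('z fit',np.linalg.lstsq(A,P[:,2],rcond=None)[0])
v,u=np.mgrid[200:240,300:345];Q=world(f,np.c_[u.ravel(),v.ravel()])
s=(Q[:,0]<590)&(Q[:,0]>540)&(Q[:,1]<70);print('deck z here (same camera)',np.median(Q[s,2]))
effector.set_gripper(0.0);print(ctrl.current_tcp_pos(),ctrl.current_opening(),ctrl.current_t())
f=grab('side','side6.png')
c=f['frame'][130:260,200:360];c=((c/255.)**.5*255).astype(np.uint8);cv2.imwrite('pics/c6.png',cv2.resize(c,None,fx=4.5,fy=4.5,interpolation=cv2.INTER_CUBIC)[:,:,::-1])
E
```

```text
circ ((648.0724487304688, 1.0539711713790894), 35.3160514831543) [[646.87799847   1.32951338  48.        ]]
z fit [-0.57862458  0.60511349 55.1736513 ]
deck z here (same camera) 51.543608547779854
[630.06671136 187.5227874  149.99510911] -0.0016582473349418074 18.6083
```

View pics/c6.png

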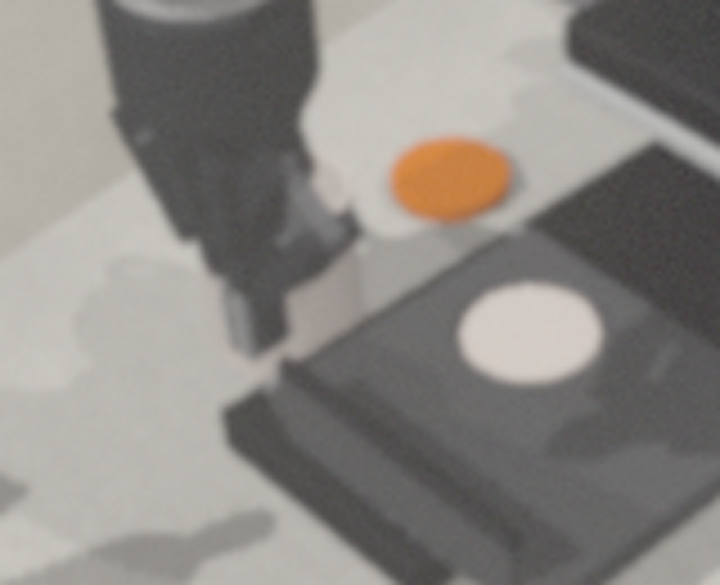

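```bash
python3 - <<'E'
from h import *
f=grab_frame('side')
for z in (120,130,140,150,160,170): print(z,world(f,[(256.5,208.5)],z).round(1)[0,:2],end=' ')
d=f['depth'];print('\ndisc row depth', d[204,295:345].round(0).astype(int))
print('disc col',d[180:230,318].round(0).astype(int))
print(world(f,[(318,204),(314,202),(322,206),(318,222),(345,204),(318,186)]).round(1), world(f,[(318,204)],48).round(1))
E
```

```text
120 [681.4 148.2] 130 [672.8 155.1] 140 [664.2 162. ] 150 [655.6 169. ] 160 [646.9 175.9] 170 [638.3 182.8] 
disc row depth [ 995  998  995  996  995  998 1015 1000  998  997  997  999  997  996
  999  998  997  998  997  995  997  998  996  997  996  997 1000  997
  992  997  995  996  994  998  994  993 1000  993 1011  997  995  997
  996  994  998  997  994  995  998  997]
disc col [1087 1052 1050 1049 1042 1044 1038 1039 1034 1032 1028 1030 1030 1022
 1020 1016 1015 1014 1012 1010 1006 1003 1002  997  997  997  989  992
  986  986  980  980  981  977  973  972  969  965  963  964  964  958
  956  955  952  951  951  949  945  943]
[[642.    4.3  51.5]
 [652.6   5.5  52.5]
 [631.5   2.9  50.4]
 [604.6  49.5  52.7]
 [593.8 -32.2  52.6]
 [680.7 -42.7  52.9]] [[644.5   1.4  48. ]]
```

The disc depth reads level with the surrounding deck (51.5 vs 52.7, same camera bias) and its centre is on the recess, so it is seated. The shut tips are about 25 mm above the nominal TCP z, so TCP z=35 puts them at about 60 on the flange (48–76). Pushing the tray.

```bash
python3 - <<'E'
from h import *
H=REC-126*TX-37.5*TY
at=lambda d,z:P3(H+d*TX,z)
ctrl.move_linear(at(-55,35),vel=150)
print(ctrl.move_linear(at(-14,35),vel=80,max_force=15),ctrl.current_t())
r=ctrl.move_linear(at(115,35),vel=60,max_force=18);print(r,ctrl.current_tcp_pos().round(1),ctrl.current_ft_force().round(1))
if not r:
    r=ctrl.move_linear(at(195,35),vel=30,max_force=18)
    q=ctrl.current_tcp_pos();print(r,q.round(1),'travel',(q[:2]-H)@TX,ctrl.current_ft_force().round(1),ctrl.current_t())
f=grab('side','side7.png')
E
```

```text
False 20.2917
False [610.5  18.6  35. ] [-0.6  1.8  0.5]
True [606.  -18.5  34.9] travel 152.44108288327553 [0.7 0.5 0.2] 24.1167
```

View pics/side7.png

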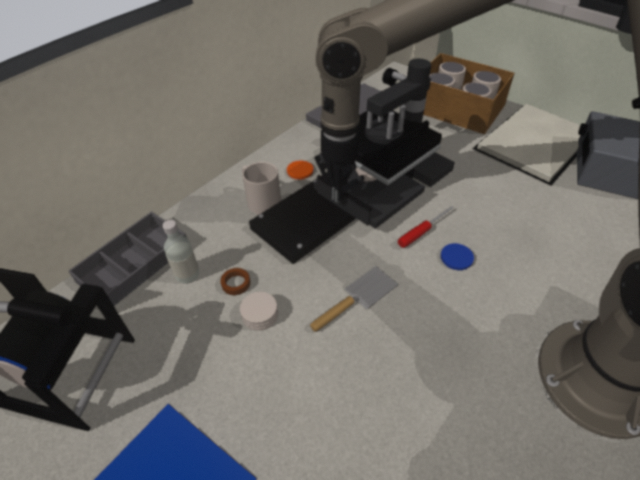

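The tray is under the press: flange at about (340,205), bystanders where they were. The stop came at about 152 mm of TCP travel (+11 mm of finger). I'll press again harder to confirm it is the hard stop, then retreat and measure.

```bash
python3 - <<'E'
from h import *
H=REC-126*TX-37.5*TY
at=lambda d,z:P3(H+d*TX,z)
r=ctrl.move_linear(at(172,35),vel=20,max_force=30);q=ctrl.current_tcp_pos()
print(r,'travel',(q[:2]-H)@TX,ctrl.current_ft_force().round(1))
ctrl.move_linear(at(100,35),vel=150);ctrl.move_linear(at(90,200),vel=200)
f0=__import__('pickle').load(open('f0.pkl','rb'))
b=grab('side','side8.png')
ctrl.movep(P3(H+[-80,70],300),ori(TX))
a=grab('top','top8.png');print(ctrl.current_t())
# flange top in top view, before and after
for f,(v0,v1,u0,u1) in((f0[0],(160,285,285,310)),(a,(160,290,370,425))):
    v,u=np.mgrid[v0:v1,u0:u1];P=world(f,np.c_[u.ravel(),v.ravel()]);s=P[(P[:,2]>70)&(P[:,2]<84)]
    print(len(s),np.median(s@np.r_[TX,0]),s.mean(0).round(1))
cr=lambda f,v,u:cv2.resize(((f['frame'][v:v+110,u:u+120]/255.)**.45*255).astype(np.uint8),None,fx=3.3,fy=3.3,interpolation=cv2.INTER_CUBIC)
cv2.imwrite('pics/c8.png',np.hstack([cr(a,165,370),cr(b,120,310)])[:,:,::-1])
E
```

```text
True travel 151.35864625278913 [0.8 1.6 0.8]
27.375
556 -198.44189374867975 [620.4 128.   79.9]
0 nan [nan nan nan]
  return _methods._mean(a, axis=axis, dtype=dtype,
  ret = ret.dtype.type(ret / rcount)
<stdin>:14: RuntimeWarning: Mean of empty slice.
  ret = um.true_divide(
```

View pics/c8.png

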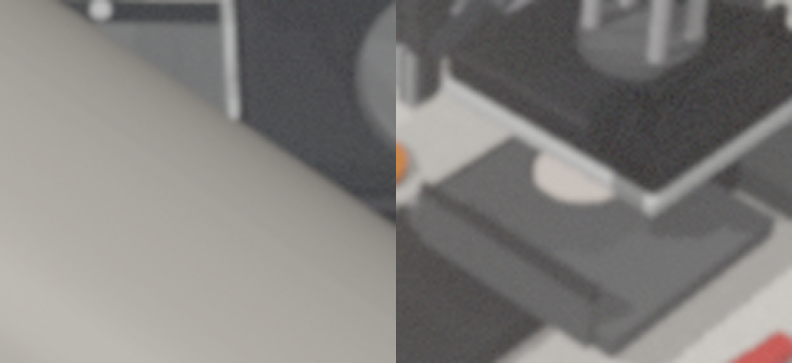

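Right crop: the disc at (580,175) sits flush under the platen edge, flange at (510,245). I'll cross-check home numerically from flange to platen edge (81 mm expected) in the side view.

```bash
python3 - <<'E'
from h import *
f=grab_frame('side')
A=world(f,[(315.6,248.9),(370.9,210.3)],76)[:,:2];B=world(f,[(325.8,147.3),(387,184.5)],87)[:,:2]
print('flange shift',((A[1]-A[0])@TX),'platen edge - flange',(B-A[1])@TX, 'platen edge len',np.hypot(*(B[0]-B[1])))
# joint-independent: disc near edge, deck near/right corner; tray travel limit by top0 platen edge
a=__import__('pickle').load(open('f0.pkl','rb'))[0]
v,u=np.mgrid[130:260,430:575];P=world(a,np.c_[u.ravel(),v.ravel()]);s=P[(P[:,2]>122)&(P[:,2]<138)]
x=s@np.r_[TX,0];y=s@np.r_[TY,0];print('platen x pct',np.percentile(x,[.5,2,5,95]).round(1),'recess0',REC@TX,'y pct',np.percentile(y,[1,99]),REC@TY)
E
```

```text
flange shift 159.4749571516402 platen edge - flange [82.45109194 78.91101435] platen edge len 197.3238637078727
platen x pct [ 39.3  40.8  44.  227. ] recess0 -77.72506 y pct [542.70857293 738.70461046] 641.8421
```

```bash
python3 -c "
from h import *
print(ctrl.current_ft_force().round(1),ctrl.current_t());sign_off()"
```

```text
[ 0.2 -1.1 -0.1] 27.425
the job is handed in; nothing more can be done
```

I nudged the white disc across the deck with the half-open fingers until it dropped into the recess, with the tray still pulled out. I then pushed the tray home by its flange with shut fingers, backed off and handed in at 27.4 s. `sign_off()` gives no verdict, so the result rests on the checks below.

- **Disc seated:** before the tray push, its centre was within about 1 mm of the recess and its surface read level with the deck (51.5 vs 52.7 mm, same side-camera offset). My plane fit to its depth was too noisy to use. After the push it looks flush in the side view, though the platen hides part of it.
- **Tray home:** the push stopped at the same place at 18 N and 30 N, within about 1 mm. Estimated travel is about 162 mm from the stop, 163 mm expected from the platen edge, and 159 mm from the side picture. The flange-to-platen gap measured 79–82 mm against 81 mm expected. The top-view flange check failed because the arm was in the way.
- **Bystanders:** they looked unmoved in the side picture taken just after the tray push; I did not measure them. Wrist force was about 1 N at hand-in.
- **Discrepancy:** the fingertips sat about 25 mm (shut) to 31 mm (half open) higher than the TCP reading. I found this by touching the deck and from the side view, and allowed for it.

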